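Unplug the sensors, sort the plugs and cap the port

TASK

The measurement is over, so pack up the console: unlock every sensor plug by pulling back its sprung silver collar, draw it out of its socket and put it in the tray of the same colour as its head. Fit the dust cap on the console's round blue port: pinch its orange tabs together, set it down into the port until its disc lies flat on the rim, and let the tabs spring out under the rim. Leave the other things on the table where they are.

Things in the scene. Friction and masses are not known exactly. Their poses are not given: they have to be found in the camera images.
- plug_red1: Sensor plug with a red head (None if absent), locked upright in a socket at the start; rigid, 70 mm long, 50 g. Origin on its axis at the shoulder's underside (on the socket's top face when plugged in), z towards the head. Along z, mm: brass shank 11 square -16 to 0; black shoulder dia. 19, 0 to 8; silver collar dia. 20, 10 to 32; thin neck; red head dia. 14, 42 to 54.
- plug_red1_collar (a joint): How far plug_red1's ribbed collar is pulled towards the head, m: 0 at rest, 0.009 fully back; sprung (2 N to start, 6 N at full travel), returns when let go. It draws in two latches that hook the shank under the socket's lip. Pulled up by the collar, the collar slides first, then the plug unlocks and comes along (under 15 N); pulled by head or shoulder it stays locked. All plugs alike.
- plug_yellow1: Sensor plug with a yellow head (None if absent), locked upright in a socket at the start; rigid, 70 mm long, 50 g. Origin on its axis at the shoulder's underside (on the socket's top face when plugged in), z towards the head. Along z, mm: brass shank 11 square -16 to 0; black shoulder dia. 19, 0 to 8; silver collar dia. 20, 10 to 32; thin neck; yellow head dia. 14, 42 to 54.
- plug_blue1: Sensor plug with a blue head (None if absent), locked upright in a socket at the start; rigid, 70 mm long, 50 g. Origin on its axis at the shoulder's underside (on the socket's top face when plugged in), z towards the head. Along z, mm: brass shank 11 square -16 to 0; black shoulder dia. 19, 0 to 8; silver collar dia. 20, 10 to 32; thin neck; blue head dia. 14, 42 to 54.
- plug_red2: Sensor plug with a red head (None if absent), locked upright in a socket at the start; rigid, 70 mm long, 50 g. Origin on its axis at the shoulder's underside (on the socket's top face when plugged in), z towards the head. Along z, mm: brass shank 11 square -16 to 0; black shoulder dia. 19, 0 to 8; silver collar dia. 20, 10 to 32; thin neck; red head dia. 14, 42 to 54.
- plug_yellow2: Sensor plug with a yellow head (None if absent), locked upright in a socket at the start; rigid, 70 mm long, 50 g. Origin on its axis at the shoulder's underside (on the socket's top face when plugged in), z towards the head. Along z, mm: brass shank 11 square -16 to 0; black shoulder dia. 19, 0 to 8; silver collar dia. 20, 10 to 32; thin neck; yellow head dia. 14, 42 to 54.
- plug_blue2: Sensor plug with a blue head (None if absent), locked upright in a socket at the start; rigid, 70 mm long, 50 g. Origin on its axis at the shoulder's underside (on the socket's top face when plugged in), z towards the head. Along z, mm: brass shank 11 square -16 to 0; black shoulder dia. 19, 0 to 8; silver collar dia. 20, 10 to 32; thin neck; blue head dia. 14, 42 to 54.
- tray_red: The red open tray, fixed: 100 mm (its x) by 130 mm (its y) outside, 30 mm high, walls and floor about 4 mm. Origin at the centre of its underside. It takes the red-headed plugs.
- tray_yellow: The yellow open tray, fixed: 100 mm (its x) by 130 mm (its y) outside, 30 mm high, walls and floor about 4 mm. Origin at the centre of its underside. It takes the yellow-headed plugs.
- tray_blue: The blue open tray, fixed: 100 mm (its x) by 130 mm (its y) outside, 30 mm high, walls and floor about 4 mm. Origin at the centre of its underside. It takes the blue-headed plugs.
- console: Measuring console, fixed: a pale grey disc with a white edge, 210 mm across, 8 mm thick, origin at the centre of its underside. On it two raised sockets 34 mm square at local (-45, 55) and (-45, -55) mm, top faces 30 mm above the table, and the round blue port (port). Each socket has a 12 mm square hole through a 4 mm lip, a wider hollow below.
- module_a: Grey sensor module, fixed: 140 mm (its x) by 50 mm base, 8 mm thick, origin at the centre of its underside. Two raised sockets 34 mm square at local x = -45 and +45 mm, top faces 30 mm above the table, holes as on the console; a small lamp between them, up to 25 mm above the table.
- module_b: Grey sensor module, fixed: 140 mm (its x) by 50 mm base, 8 mm thick, origin at the centre of its underside. Two raised sockets 34 mm square at local x = -45 and +45 mm, top faces 30 mm above the table, holes as on the console; a small lamp between them, up to 25 mm above the table.
- port (a point): Centre of the mouth of the round blue port on the console, level with the flat top of its rim, 30 mm above the table; z up. The mouth is 40 mm across, the rim 64 mm across outside, its lip 4 mm thick; below the lip the hollow is 52 mm across; 22 mm deep in all.
- cap: Dust cap, 45 g: black flange disc 50 mm across, 3 mm thick, a spigot 33 mm across and 10 mm long below, two upright orange tabs above on its +y and -y sides. Origin on its axis at the flange's underside, z up; it starts upright on the table (origin 10 mm up). Fitted, the flange lies on the port's rim and the tabs' feet are sprung out under the lip; any turn about its axis will do.
- tab_l (a joint): How far the cap's +y tab is pinched in, m: 0 sprung out, 0.005 fully in (1.5 N to start, 4 N at full travel). Tab 16 mm wide along the cap's x, 3.5 to 21.5 mm above the cap's origin; the two outer faces are 31 mm apart at rest, 21 mm pinched. Its foot, 5 to 9 mm below the origin, reaches 22.5 mm from the axis at rest, 17.5 mm pinched.
- tab_r (a joint): How far the cap's -y tab is pinched in, m: 0 sprung out, 0.005 fully in (1.5 N to start, 4 N at full travel). Tab 16 mm wide along the cap's x, 3.5 to 21.5 mm above the cap's origin; the two outer faces are 31 mm apart at rest, 21 mm pinched. Its foot, 5 to 9 mm below the origin, reaches 22.5 mm from the axis at rest, 17.5 mm pinched.
- adapter: Bystander, leave where it is: a black mains adapter 55 x 45 x 32 mm, loose on the table; origin at the centre of its underside, long side along its x.
- memory_stick: Bystander, leave where it is: a green memory stick 58 x 18 x 9 mm, loose on the table; origin at the centre of its underside, long side along its x.
- marker: Bystander, leave where it is: a white marker pen 120 mm long, 14 mm thick, with a blue cap, loose on the table; origin at the centre of its underside, long side along its x.

How it is judged (in metres and radians):
At the end, for the whole second after the job is handed in: Every plug that is present lies at rest in the tray of its head's colour, its origin inside the walls and under 50 mm above the tray's underside; the cap is upright on the port within 5 mm of its centre, its flange within 3 mm of the rim, both tabs sprung out (under 2.5 mm in) (x of plug_red1 in the frame of tray_red between -0.048 and 0.048 m and y of plug_red1 in the frame of tray_red between -0.063 and 0.063 m and z of each of plug_red1, plug_red2 in the frame of tray_red below 0.05 m and linear speed of each of plug_red1, plug_yellow1, plug_blue1, plug_red2, plug_yellow2, plug_blue2, cap below 0.02 m/s and x of plug_yellow1 in the frame of tray_yellow between -0.048 and 0.048 m and y of plug_yellow1 in the frame of tray_yellow between -0.063 and 0.063 m and z of each of plug_yellow1, plug_yellow2 in the frame of tray_yellow below 0.05 m and x of plug_blue1 in the frame of tray_blue between -0.048 and 0.048 m and y of plug_blue1 in the frame of tray_blue between -0.063 and 0.063 m and z of each of plug_blue1, plug_blue2 in the frame of tray_blue below 0.05 m and x of plug_red2 in the frame of tray_red between -0.048 and 0.048 m and y of plug_red2 in the frame of tray_red between -0.063 and 0.063 m and x of plug_yellow2 in the frame of tray_yellow between -0.048 and 0.048 m and y of plug_yellow2 in the frame of tray_yellow between -0.063 and 0.063 m and x of plug_blue2 in the frame of tray_blue between -0.048 and 0.048 m and y of plug_blue2 in the frame of tray_blue between -0.063 and 0.063 m and horizontal distance between cap and port below 0.005 m and z of cap in the frame of port between -0.003 and 0.003 m and angle between cap's own z axis and vertical below 0.1 rad and value of joint each of tab_l, tab_r below 0.0025 m); the robot touches nothing.
It fails at once if another thing on the table is pushed more than 30 mm from its place (distance of any of adapter, memory_stick, marker from where it was at the start of the episode above 0.03 m).
Of plug_red1, plug_yellow1, plug_blue1, plug_red2, plug_yellow2, plug_blue2 only 4 to 6 are there at a start; the rules pass over those that are not, and their reading is None.
At some moment in a run one of cap may be knocked a few centimetres aside while the robot is not near it.
Once in a run the grip may slacken for a moment while it holds something.
It also fails if it takes over 210 s, if anything falls off the work surface, if the arm or the gripper's body presses on something with over 40 N, if the wrist force passes 120 N, or if a joint passes its speed limit or range.

ROBOT

A 6-joint arm with a two-finger parallel gripper is mounted at the origin on the work surface. World frame = base frame: x ahead of the robot, y to its left, z up, the work surface at z = 0. Lengths are in mm, angles in degrees, forces in N, time in s.
With the tool pointing down it reaches from about 350 to 850 mm from the base axis. Payload 8.1 kg.
Tool frame: the origin (TCP) lies midway between the tips of the shut fingers; the grasp point (between the pads) lies 19 mm behind it; z points along the fingers, y is the direction in which the jaws open and shut (so a half turn about z gives the same grasp; the last joint's range is limited). The gripper opens to 85 mm and grips with 20 to 120 N. Pads are 22 mm wide; open, the fingers measure 114 mm over their backs; the gripper's body (76 mm by 85 mm) begins 54 mm behind the grasp point. The pads swing forward as they close: fully open they stand 13 mm farther back than shut.
Start: joints at [-81.154, 7.471, 85.268, -0, 87.261, -4.893], TCP at [142.525, -582.831, 231.292] pointing down, gripper open.
Joint ranges: [-169.43, 169.43], [-51.17, 129.36], [1.28, 143.12], [-76.62, 256.62], [0, 156.53], [-152.29, 152.29]. Speed limits (degrees/s): [136.94, 136.94, 159.86, 180, 180, 180].

INTERFACE

Orientations are given as [roll, pitch, yaw] about the fixed x, y, z axes, in that order (R = Rz(yaw) Ry(pitch) Rx(roll)).
In Python, from bench import telemetry, snapshot, camera_params, job gives the robot as it stands. The module is installed in compiled form; this text tells all that it offers.
- The arm moves only by the shell command python3 -m jog 'ROWS' [FORCE]. ROWS is JSON, a list that holds one entry, the list of rows, each a list of 7 numbers: the shift along the tool's x, y, z in units of 50 mm (1.0 is 50 mm), then the turn, a rotation vector about the tool's x, y, z in units of 2 pi rad (1.0 is 2 pi rad), then the opening, from 0 (shut) to 1 (fully open). In form: [[[dx, dy, dz, rx, ry, rz, claw], ...]]. A call has 1 to 12 rows; each row shifts and turns the commanded pose from where the row before left it, along the tool's axes as they then stand; what a row does not reach is not made up. A row lasts 1/8 s, in which the tool goes at most 62.5 mm and 10.7 degrees, less where a joint would pass 70% of its speed; a pose out of reach is approached as far as the arm can. A call with a number of a shift or a turn outside -1 to 1 is refused whole. A call with a gripper value outside its range is refused whole. The fingers move at their own pace and stop on an object; FORCE is the grip in N (left out, the last holds). Time passes only in rows, so rows that do not move let the fingers close. It gives the time, the measured TCP pose, the force and the opening at its end, in the units of the state.
- telemetry.sense(): the state, without advancing time (a new reading comes with each control period).
- snapshot(name): name is "scene" or "side" or "wrist"; returns (picture, depth): 480x640x3 uint8, red, green, blue; 480x640 float32, mm along the optical axis (not along the pixel's ray), 0 where there is no reading.
- camera_params(name): a dict with "K" (3x3 intrinsics, pixels), "extrinsics" (4x4, takes a point from camera to world coordinates). Camera axes: x right, y down, z forward; pixel columns grow to the right and rows downward; lengths in mm; the calibration is good to about 2 mm. A picture is of the moment at which its call begins: read the wrist's pose just before it. camera_params takes no time and is no camera call; for the wrist camera it gives the pose at the moment of the call.
- job.hand_in(): hands the job in, once; it reports no verdict.
The state is a dict: "time": time; "joint_pos": joint angles; "qd": joint speeds; "joint_efforts": joint torques, N m; "tool_pos": TCP position; "tcp_rot": TCP orientation; "ft_force": force on the tool from outside, world axes, zero at the start; "wrist_torque": the same for the moment, N m; "finger_gap": finger opening in mm.
Only numpy, scipy, OpenCV 4.12 (cv2) and the standard library are available. Lean on these libraries where they do the work, as an engineer would, in place of code of your own. Each camera call takes 0.05 s, during which the arm holds its last target. There are 200 camera calls.

## Working session

There is one attempt and no reset: what is moved stays moved. The work goes in short steps, Python scripts to look and compute and a shell command to move; the robot and the scene stay as the last step left them, time stands still between calls to the robot, and variables do not carry over. Pictures are saved under pics/ and viewed, about 12 in all and at most 16, crops included, and the job is handed in when it is done.

```bash
mkdir -p pics; ls; python3 - <<'E'
from bench import telemetry, snapshot, camera_params
import cv2, numpy as np
print(telemetry.sense())
for n in("scene","side"):
    im,d=snapshot(n); p=camera_params(n); print(n,np.round(p["K"],1).tolist(),np.round(p["extrinsics"],3).tolist())
    cv2.imwrite(f"pics/{n}0.png",im[:,:,::-1]); np.savez(f"{n}0.npz",im=im,d=d,K=p["K"],E=p["extrinsics"])
E
```

```text
pics
{'time': 0.0, 'joint_pos': array([-8.11517107e+01,  7.51668472e+00,  8.53286850e+01, -2.32083812e-04,
        8.72626920e+01, -4.89222201e+00]), 'qd': array([ 0.07692079,  0.01466568,  0.01387872,  0.01323262,  0.00979952,
       -0.0771677 ]), 'joint_efforts': array([ 1.70749594e-03, -5.69399071e+01, -5.00545979e+01, -7.93343725e-05,
        1.50383130e-02,  1.71107109e-05]), 'tool_pos': array([ 142.45828047, -582.27245448,  230.23370508]), 'tcp_rot': array([-1.79892312e+02, -8.98472037e-03,  1.37405142e+01]), 'ft_force': array([-0.79136297, -0.6428537 , -0.31699717]), 'wrist_torque': array([-0.07373801,  0.03002802,  0.0415051 ]), 'finger_gap': 85.4515822454948}
scene [[491.7, 0.0, 310.4], [0.0, 491.7, 233.1], [0.0, 0.0, 1.0]] [[-0.806, 0.411, -0.425, 916.591], [0.591, 0.582, -0.559, 542.234], [0.017, -0.702, -0.712, 744.697], [0.0, 0.0, 0.0, 1.0]]
side [[525.0, 0.0, 312.7], [0.0, 525.0, 238.8], [0.0, 0.0, 1.0]] [[-0.993, -0.064, 0.095, 407.751], [-0.115, 0.486, -0.867, 826.99], [0.009, -0.872, -0.49, 542.58], [0.0, 0.0, 0.0, 1.0]]
```

View pics/scene0.png

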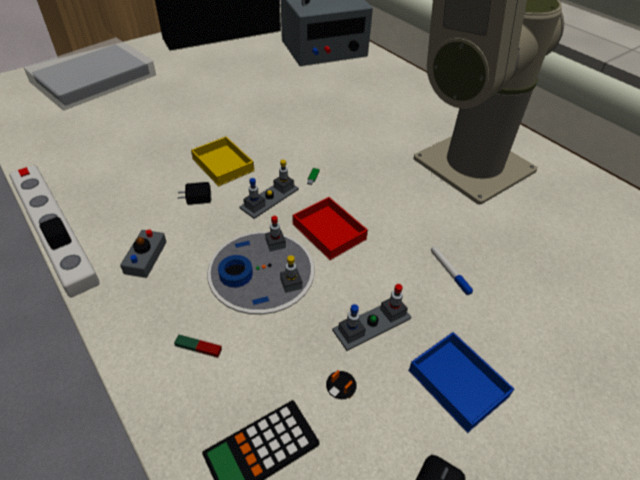

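View pics/side0.png

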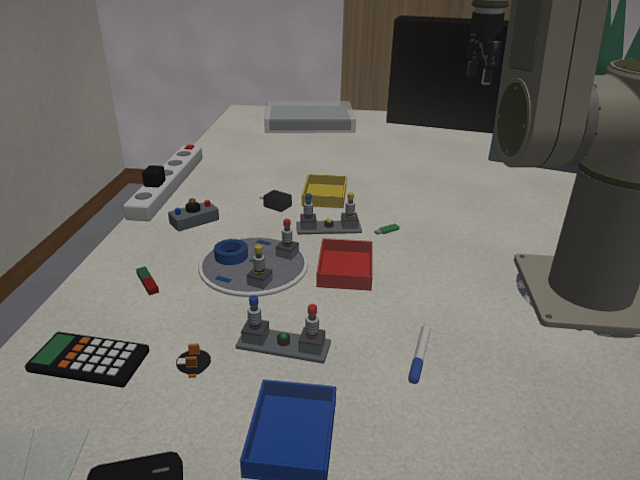

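The scene view shows all six plugs. Their heads are at blue (253,182), yellow (283,163), red (275,219), yellow (291,260), blue (354,309) and red (398,288). The cap is at (341,384), the port at (235,270), and the trays are at (222,160), (330,228) and (461,380). Next I'll localise them in both views.

```bash
cat >h.py <<'E'
import numpy as np, cv2
def ray(px,K,E,z):
    d=E[:3,:3]@np.linalg.solve(K,[px[0],px[1],1.]); o=E[:3,3]; return o+d*(z-o[2])/d[2]
def proj(P,K,E):
    c=np.linalg.inv(E)@np.append(P,1); q=K@c[:3]; return q[:2]/q[2]
H={'red':[(0,8),(172,180)],'yellow':[(20,34)],'blue':[(105,125)],'orange':[(8,19)]}
def mask(im,c,s=130,v=60):
    h=cv2.cvtColor(im,cv2.COLOR_RGB2HSV); m=0
    for a,b in H[c]: m=m|cv2.inRange(h,(a,s,v),(b,255,255))
    return m
def blobs(im,c,amin=15,s=130,v=60):
    n,l,st,ce=cv2.connectedComponentsWithStats(mask(im,c,s,v))
    return [(st[i],ce[i],l==i) for i in range(1,n) if st[i][4]>=amin]
E
python3 - <<'E'
from h import *
for n in("scene","side"):
    f=np.load(n+"0.npz"); im,d,K,E=f['im'],f['d'],f['K'],f['E']; print(n)
    for c in H:
        for st,ce,m in blobs(im,c):
            ys,xs=np.where(m); P=[]
            z=float(d[m].mean()); ok=np.median(d[m])
            w=E@np.append(np.linalg.solve(K,[ce[0],ce[1],1])*ok,1)
            print(c,st.tolist(),ce.round(1),'depth',w[:3].round(),'z78',ray(ce,K,E,78)[:2].round(1))
E
```

```text
scene
red [324, 46, 7, 7, 34] [327.1  48.8] depth [ -16. -621.   55.] z78 [  15.4 -581.9]
red [18, 168, 11, 8, 63] [ 23.2 171.3] depth [ 910. -536.   45.] z78 [ 910.7 -485. ]
red [293, 197, 74, 63, 2395] [329.5 227.2] depth [434. -26.   8.] z78 [479.4  27.6]
red [271, 216, 7, 7, 36] [274.  218.7] depth [556. -49.  83.] z78 [553.7 -53.8]
red [146, 230, 7, 7, 40] [148.9 232.9] depth [ 759. -198.   40.] z78 [ 767.7 -157.4]
red [395, 284, 7, 9, 48] [398.1 287.3] depth [477. 215.  83.] z78 [473.  212.2]
red [196, 341, 25, 14, 226] [208.4 347.3] depth [781.  87.  12.] z78 [793.7 127.8]
yellow [191, 137, 63, 49, 1829] [222.4 160.2] depth [ 505. -362.    9.] z78 [ 544.1 -276.5]
yellow [280, 160, 6, 7, 30] [282.8 162.5] depth [ 442. -188.   82.] z78 [ 439.1 -193.1]
yellow [267, 190, 5, 5, 21] [269. 192.] depth [ 485. -182.   23.] z78 [ 518.3 -126.6]
yellow [287, 255, 8, 9, 55] [290.5 259. ] depth [590.  55.  83.] z78 [587.1  51.5]
blue [313, 47, 5, 5, 20] [314.8  49. ] depth [  20. -637.   57.] z78 [  47.4 -601.7]
blue [250, 178, 5, 6, 21] [252.3 180.2] depth [ 530. -173.   84.] z78 [ 526.5 -
[... 3117 characters left out ...]
  -693.] z78 [951.9  39.8]
orange [190, 199, 5, 4, 19] [192.1 200.4] depth [ 782. -172.   54.] z78 [ 764.1 -123.3]
orange [79, 337, 12, 7, 58] [ 84.4 339.8] depth [817. 252.  17.] z78 [769.6 318.9]
orange [72, 344, 12, 8, 62] [ 77.5 347.4] depth [818. 270.  17.] z78 [771.1 334.4]
orange [188, 344, 12, 11, 111] [193.6 349. ] depth [644. 259.  24.] z78 [619.4 318.4]
orange [65, 352, 12, 8, 66] [ 70.6 355.3] depth [820. 287.  17.] z78 [772.2 349.8]
orange [185, 356, 13, 12, 99] [191.2 361.1] depth [639. 286.  25.] z78 [615.3 341. ]
orange [58, 360, 12, 8, 67] [ 63.5 363.4] depth [821. 305.  17.] z78 [773.4 365.2]
orange [189, 373, 7, 5, 25] [192.1 374.8] depth [638. 292.   5.] z78 [606.5 364.6]
```

```bash
python3 - <<'E'
from h import *
for n in("scene","side"):
    f=np.load(n+"0.npz"); im,d,K,E=f['im'],f['d'],f['K'],f['E']; print(n)
    for c in('red','yellow','blue'):
        b=max(blobs(im,c,s=100,v=30),key=lambda b:b[0][4]); m=b[2]
        ys,xs=np.where(m&(d>0)); w=(E[:3,:3]@(np.linalg.solve(K,np.stack([xs,ys,np.ones(len(xs))]))*d[ys,xs])).T+E[:3,3]
        t=w[(w[:,2]>24)&(w[:,2]<36),:2].astype(np.float32); print(c,len(t),cv2.minAreaRect(t), 'zmax',w[:,2].max().round())
    b=[b for b in blobs(im,'blue',s=100,v=30) if abs(b[1][0]-233)<8 and b[0][2]>25 and b[0][3]>20][0]
    ys,xs=np.where(b[2]&(d>0)); w=(E[:3,:3]@(np.linalg.solve(K,np.stack([xs,ys,np.ones(len(xs))]))*d[ys,xs])).T+E[:3,3]
    t=w[(w[:,2]>26)&(w[:,2]<36),:2].astype(np.float32); print('port',len(t),cv2.minEnclosingCircle(t),np.median(w[:,2]))
    # hue-independent: cap points
    P=ray((341,384) if n=='scene' else (193,360),K,E,15); 
    yy,xx=np.mgrid[0:480,0:640]; w=(np.linalg.solve(K,np.stack([xx.ravel(),yy.ravel(),np.ones(xx.size)]))*d.ravel()); w=(E[:3,:3]@w).T+E[:3,3]
    s=(np.hypot(w[:,0]-642,w[:,1]-272)<45)&(w[:,2]>8)&(w[:,2]<16); print('cap flange',s.sum(),cv2.minEnclosingCircle(w[s,:2].astype(np.float32)))
    s=(np.hypot(w[:,0]-642,w[:,1]-272)<45)&(w[:,2]>25)&(w[:,2]<40); print('tabs',s.sum(),cv2.minAreaRect(w[s,:2].astype(np.float32)))
E
```

```text
scene
red 555 ((438.8726501464844, -21.803749084472656), (103.87476348876953, 133.39710998535156), 0.7139062285423279) zmax 33.0
yellow 380 ((509.9837646484375, -353.82061767578125), (101.6766586303711, 136.00173950195312), 0.9939159154891968) zmax 34.0
blue 964 ((480.8966979980469, 377.9642333984375), (129.9412078857422, 102.68245697021484), 89.61112976074219) zmax 33.0
port 491 ((662.3145751953125, -28.4901065826416), 34.403900146484375) 28.855384263499786
cap flange 580 ((642.4390258789062, 271.46990966796875), 25.686491012573242)
tabs 78 ((641.7728271484375, 271.8844909667969), (17.363569259643555, 31.993406295776367), 8.559243202209473)
side
red 483 ((439.5224914550781, -21.187484741210938), (97.45951843261719, 133.776611328125), 1.1623228788375854) zmax 33.0
yellow 238 ((509.84588623046875, -352.680908203125), (98.81015014648438, 135.28158569335938), 0.5978809595108032) zmax 61.0
blue 1396 ((481.151123046875, 377.9991149902344), (131.11471557617188, 99.04183197021484), 89.70803833007812) zmax 33.0
port 327 ((662.2256469726562, -25.9112606048584), 32.938716888427734) 24.665489875627486
cap flange 497 ((641.2523803710938, 272.1037902832031), 25.817584991455078)
tabs 120 ((642.0391235351562, 272.151611328125), (15.713252067565918, 33.796783447265625), 9.233976364135742)
```

```bash
python3 -m jog '[[[0.5,0,0,0,0,0.0,0.5],[0.5,-0.9,0,0,0,0.0,0.5],[0.5,-0.9,0,0,0,0.0,0.5]]]' 60
```

```text
time: 0.48
tool_pos: [194.2, -476.1, 230.1]
tcp_rot: [-179.9, -0.0, 13.7]
ft_force: [-0.5, -0.7, 1.9]
finger_gap: 42.8
```

```bash
python3 -m jog '[[[0,0,0,0,0,0.0191,0.5],[0,0,0,0,0,0.0191,0.5],[0.8325,-0.7425,0,0,0,0,0.5],[0.8325,-0.7425,0,0,0,0,0.5],[0.8325,-0.7425,0,0,0,0,0.5],[0.8325,-0.7425,0,0,0,0,0.5],[0.8325,-0.7425,0,0,0,0,0.5],[0.8325,-0.7425,0,0,0,0,0.5],[0.8325,-0.7425,0,0,0,0,0.5],[0.8325,-0.7425,0,0,0,0,0.5],[0,0,0.6,0,0,0,0.5],[0,0,0,0,0,0,0.5]]]' 60
cat >>h.py <<'E'
def wrist(tag):
    from bench import snapshot,camera_params,telemetry
    p=camera_params('wrist'); im,d=snapshot('wrist'); cv2.imwrite(f'pics/{tag}.png',im[:,:,::-1])
    return im,d,p['K'],p['extrinsics']
E
python3 - <<'E'
from h import *
im,d,K,E=wrist('w1'); print(E.round(2).tolist(),K[0])
for c in('blue','yellow','red'):
    for st,ce,m in blobs(im,c,80): print(c,st.tolist(),ray(ce,K,E,83)[:2].round(1),np.median(d[m]).round())
E
```

```text
time: 1.98
tool_pos: [525.4, -179.2, 198.1]
tcp_rot: [-179.9, 0.3, 0.1]
ft_force: [-0.7, 0.9, 1.1]
finger_gap: 42.5
[[0.0, -0.94, -0.33, 611.47], [-1.0, -0.0, 0.0, -178.84], [-0.0, 0.33, -0.94, 339.11], [0.0, 0.0, 0.0, 1.0]] [389.86693396   0.         314.71658031]
blue [57, 0, 103, 76, 3745] [646.6 -59.2] 281.0
blue [5, 17, 17, 44, 611] [ 6.471e+02 -3.000e-01] 298.0
blue [196, 83, 20, 39, 512] [ 611.8 -110.6] 313.0
blue [301, 216, 19, 21, 307] [ 531.3 -175.4] 269.0
yellow [6, 120, 19, 26, 95] [593.7   9.6] 296.0
yellow [434, 166, 182, 119, 19296] [ 533.  -319.8] 346.0
yellow [314, 248, 14, 14, 155] [ 510.6 -182.4] 341.0
yellow [323, 324, 17, 21, 273] [ 445. -191.] 298.0
red [116, 180, 26, 20, 404] [556.9 -54.2] 261.0
red [58, 243, 166, 110, 16155] [477.  -52.9] 370.0
```

View pics/w1.png

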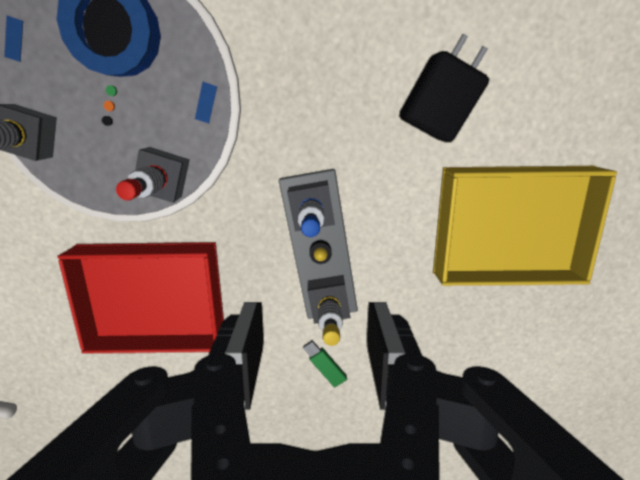

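Wrist view: the blue plug is at (311,222), below centre, and its yellow neighbour is at (331,332). The nearby adapter (445,95) and memory stick (325,365) are clear of the jaws. Going down to the collar.

```bash
python3 -m jog '[[[0.03,-0.03,0.9,0,0,0,0.5],[0,0,0.9,0,0,0,0.5],[0,0,0.8,0,0,0,0.5],[0,0,0.68,0,0,0,0.5],[0,0,0,0,0,0,0.5],[0,0,0,0,0,0,0],[0,0,0,0,0,0,0],[0,0,0,0,0,0,0],[0,0,0,0,0,0,0]]]' 60
```

```text
time: 3.15
tool_pos: [530.1, -178.2, 40.4]
tcp_rot: [-179.9, -0.2, -0.0]
ft_force: [-2.6, 9.0, 6.4]
finger_gap: 18.0
```

```bash
python3 -m jog '[[[0,0,0.0,0,0,0,0],[0,0,0.0,0,0,0,0]]]'; python3 -m jog '[[[0,0,-0.1,0,0,0,0],[0,0,-0.1,0,0,0,0],[0,0,-0.1,0,0,0,0],[0,0,-0.1,0,0,0,0],[0,0,-0.1,0,0,0,0]]]';python3 -m jog '[[[0,0,-0.3,0,0,0,0],[0,0,-0.5,0,0,0,0],[0,0,-0.8,0,0,0,0],[0,0,-0.8,0,0,0,0]]]'; python3 -c "
from h import *
wrist('w2')"
```

```text
time: 3.4
tool_pos: [530.1, -178.2, 40.4]
tcp_rot: [-179.9, -0.2, -0.0]
ft_force: [-1.6, 8.9, 6.9]
finger_gap: 18.0
time: 4.03
tool_pos: [529.4, -180.1, 64.0]
tcp_rot: [179.9, -0.1, -0.0]
ft_force: [-0.2, -0.7, -0.1]
finger_gap: 18.0
time: 4.53
tool_pos: [528.5, -179.5, 184.6]
tcp_rot: [180.0, -0.0, -0.0]
ft_force: [0.4, -1.3, -0.1]
finger_gap: 18.0
```

View pics/w2.png

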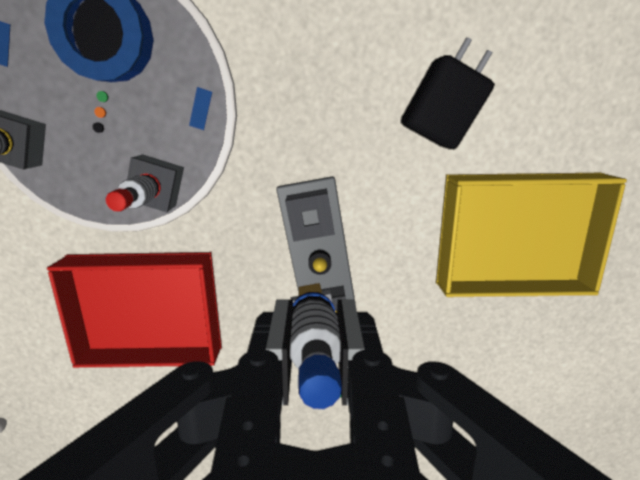

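The plug is out: it sits in the jaws at (318,345) and its socket at (310,215) is empty. Carrying it to the blue tray.

```bash
python3 -m jog '[[[-0.095,-1.05,0,0,0,0,0],[-0.095,-1.05,0,0,0,0,0],[-0.095,-1.05,0,0,0,0,0],[-0.095,-1.05,0,0,0,0,0],[-0.095,-1.0,0,0,0,0,0],[-0.095,-1.0,0,0,0,0,0],[-0.095,-1.0,0,0,0,0,0],[-0.095,-1.0,0,0,0,0,0],[-0.095,-1.0,0.5,0,0,0,0],[-0.095,-1.0,0.8,0,0,0,0],[0,-0.2,0.8,0,0,0,0],[0,0,0,0,0,0,0]]]'
```

```text
out of range
```

```bash
python3 -m jog '[[[-0.095,-1,0,0,0,0,0],[-0.095,-1,0,0,0,0,0],[-0.095,-1,0,0,0,0,0],[-0.095,-1,0,0,0,0,0],[-0.095,-1.0,0,0,0,0,0],[-0.095,-1.0,0,0,0,0,0],[-0.095,-1.0,0,0,0,0,0],[-0.095,-1.0,0,0,0,0,0],[-0.095,-1.0,0.3,0,0,0,0],[-0.095,-1.0,0.6,0,0,0,0],[0,-0.5,0.8,0,0,0,0],[0,0,0.8,0,0,0,0]]]'; python3 -m jog '[[[0,0,0,0,0,0,0],[0,0,0,0,0,0,0]]]'
```

```text
time: 6.08
tool_pos: [481.6, 348.2, 57.6]
tcp_rot: [-179.9, -0.1, 0.1]
ft_force: [-0.3, -1.1, -1.0]
finger_gap: 18.2
time: 6.32
tool_pos: [482.4, 346.1, 59.4]
tcp_rot: [-179.9, -0.1, -0.0]
ft_force: [-0.5, -0.4, 0.4]
finger_gap: 18.1
```

```bash
python3 -m jog '[[[0,0,0.25,0,0,0,0],[0,0,0.25,0,0,0,0],[0,0,0,0,0,0,0],[0,0,0,0,0,0,0]]]'; python3 -m jog '[[[0,0,0,0,0,0,0.4],[0,0,0,0,0,0,0.4],[0,0,0,0,0,0,0.5],[0,0,-0.5,0,0,0,0.5],[0,0,-0.8,0,0,0,0.5],[0,0,-0.9,0,0,0,0.5],[0,0,-0.9,0,0,0,0.5]]]'; python3 -c "
from h import *
im,d,K,E=wrist('w3')
for c in('blue','yellow','red'):
    for st,ce,m in blobs(im,c,80): print(c,st.tolist(),ray(ce,K,E,83)[:2].round(1),np.median(d[m]).round())"
```

```text
time: 6.82
tool_pos: [481.1, 345.7, 32.3]
tcp_rot: [180.0, 0.0, -0.0]
ft_force: [-0.0, 0.5, -0.3]
finger_gap: 17.8
time: 7.7
tool_pos: [481.0, 345.7, 188.7]
tcp_rot: [180.0, 0.0, -0.0]
ft_force: [-0.1, 1.6, -0.6]
finger_gap: 42.5
blue [532, 96, 30, 22, 506] [565.4 206.6] 235.0
blue [190, 150, 168, 123, 18146] [501.9 371.2] 333.0
red [494, 234, 25, 21, 395] [478.1 217.1] 264.0
```

View pics/w3.png

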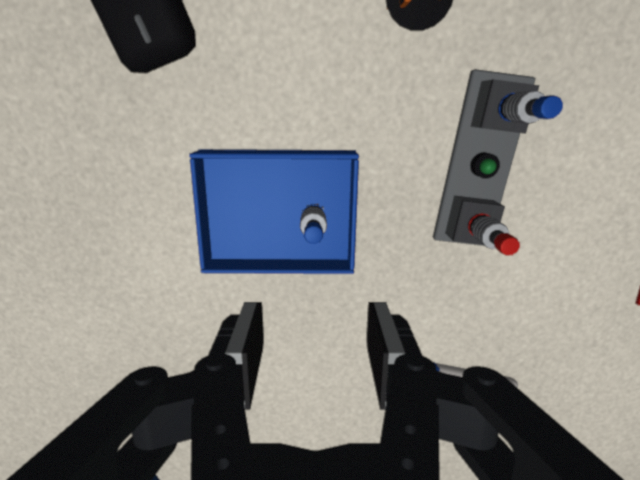

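The first blue plug stands upright in the blue tray at (313,225). Next is the other blue plug at (545,107).

```bash
python3 -m jog '[[[0.42,0.71,0,0,0,0,0.5],[0.42,0.71,0,0,0,0,0.5],[0.42,0.71,0,0,0,0,0.5],[0.41,0.71,0,0,0,0,0.5],[0,0,0.9,0,0,0,0.5],[0,0,0.9,0,0,0,0.5],[0,0,0.8,0,0,0,0.5],[0,0,0.38,0,0,0,0.5],[0,0,0,0,0,0,0.5],[0,0,0,0,0,0,0],[0,0,0,0,0,0,0],[0,0,0,0,0,0,0]]]'; python3 -m jog '[[[0,0,-0.1,0,0,0,0],[0,0,-0.1,0,0,0,0],[0,0,-0.1,0,0,0,0],[0,0,-0.1,0,0,0,0],[0,0,-0.1,0,0,0,0]]]';python3 -m jog '[[[0,0,-0.3,0,0,0,0],[0,0,-0.5,0,0,0,0],[0,0,-0.8,0,0,0,0],[0,0,-0.4,0,0,0,0],[0,0,0,0,0,0,0]]]'
```

```text
time: 9.25
tool_pos: [566.4, 204.0, 40.8]
tcp_rot: [-180.0, -0.2, -0.0]
ft_force: [-1.0, -2.5, 7.0]
finger_gap: 17.9
time: 9.88
tool_pos: [564.2, 204.0, 63.7]
tcp_rot: [-180.0, 0.1, -0.0]
ft_force: [-0.0, 0.8, -0.6]
finger_gap: 17.6
time: 10.5
tool_pos: [566.0, 204.3, 165.7]
tcp_rot: [-179.9, -0.2, -0.0]
ft_force: [-0.3, -0.6, -0.5]
finger_gap: 18.0
```

```bash
python3 -m jog '[[[-0.336,-0.806,0,0,0,0,0],[-0.336,-0.806,0,0,0,0,0],[-0.336,-0.806,0,0,0,0,0],[-0.336,-0.806,0,0,0,0,0],[-0.336,-0.806,0,0,0,0,0],[0,0,0.7,0,0,0,0],[0,0,0.9,0,0,0,0],[0,0,0.7,0,0,0,0],[0,0,0.32,0,0,0,0],[0,0,0,0,0,0,0],[0,0,0,0,0,0,0]]]'; python3 -m jog '[[[0,0,0,0,0,0,0.4],[0,0,0,0,0,0,0.4],[0,0,0,0,0,0,0.4],[0,0,-0.5,0,0,0,0.4],[0,0,-0.8,0,0,0,0.5],[0,0,-0.9,0,0,0,0.5],[0,0,-0.9,0,0,0,0.5]]]'; python3 -c "
from h import *
im,d,K,E=wrist('w4')
for c in('blue','red'):
    for st,ce,m in blobs(im,c,80): print(c,st.tolist(),ray(ce,K,E,83)[:2].round(1),np.median(d[m]).round())"
```

```text
time: 11.88
tool_pos: [480.6, 405.3, 32.2]
tcp_rot: [180.0, 0.0, -0.0]
ft_force: [-0.5, 0.2, -1.1]
finger_gap: 18.0
time: 12.75
tool_pos: [480.5, 405.2, 188.8]
tcp_rot: [180.0, -0.0, -0.0]
ft_force: [0.7, 0.9, 0.2]
finger_gap: 43.2
blue [268, 150, 168, 123, 17111] [503.8 382.9] 331.0
blue [455, 357, 45, 16, 312] [380.7 286.8] 378.0
red [579, 233, 29, 21, 441] [478.2 218.3] 264.0
```

View pics/w4.png

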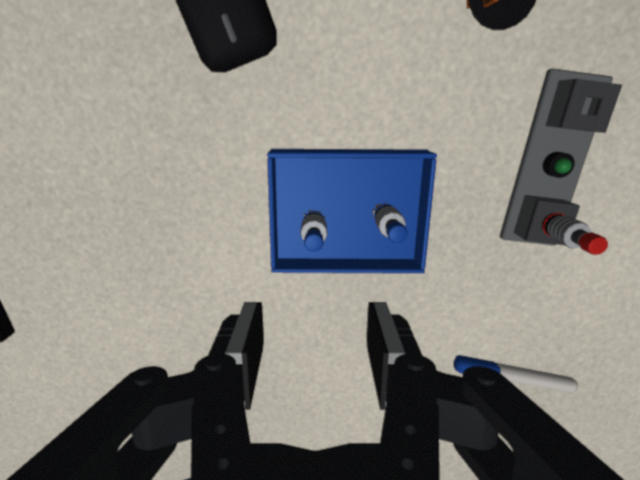

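Both blue plugs stand in the blue tray, at (314,232) and (390,222). Next is the red plug at (590,242).

```bash
python3 -m jog '[[[-0.1,0.95,0,0,0,0,0.5],[0,0.96,0,0,0,0,0.5],[0,0.96,0,0,0,0,0.5],[0,0.96,0,0,0,0,0.5],[0,0,0.9,0,0,0,0.5],[0,0,0.9,0,0,0,0.5],[0,0,0.8,0,0,0,0.5],[0,0,0.38,0,0,0,0.5],[0,0,0,0,0,0,0.5],[0,0,0,0,0,0,0],[0,0,0,0,0,0,0],[0,0,0,0,0,0,0]]]'; python3 -m jog '[[[0,0,-0.1,0,0,0,0],[0,0,-0.1,0,0,0,0],[0,0,-0.1,0,0,0,0],[0,0,-0.1,0,0,0,0],[0,0,-0.1,0,0,0,0]]]';python3 -m jog '[[[0,0,-0.3,0,0,0,0],[0,0,-0.5,0,0,0,0],[0,0,-0.8,0,0,0,0],[0,0,-0.4,0,0,0,0],[0,0,0,0,0,0,0]]]'
```

```text
time: 14.3
tool_pos: [477.3, 214.4, 40.4]
tcp_rot: [-179.9, -0.2, -0.0]
ft_force: [-0.6, -1.6, 7.0]
finger_gap: 17.9
time: 14.92
tool_pos: [475.2, 213.8, 63.6]
tcp_rot: [180.0, 0.1, -0.0]
ft_force: [0.1, 0.6, -0.7]
finger_gap: 17.6
time: 15.55
tool_pos: [477.1, 214.4, 166.2]
tcp_rot: [-179.9, -0.2, -0.0]
ft_force: [0.7, -1.1, -0.1]
finger_gap: 18.2
```

```bash
python3 -m jog '[[[-0.122,0.88,0,0,0,0,0],[-0.122,0.88,0,0,0,0,0],[-0.122,0.88,0,0,0,0,0],[-0.122,0.88,0,0,0,0,0],[-0.122,0.88,0,0,0,0,0],[-0.122,0.88,0,0,0,0,0],[0,0,0.7,0,0,0,0],[0,0,0.9,0,0,0,0],[0,0,0.7,0,0,0,0],[0,0,0.32,0,0,0,0],[0,0,0,0,0,0,0],[0,0,0,0,0,0,0]]]'; python3 -m jog '[[[0,0,0,0,0,0,0.4],[0,0,0,0,0,0,0.4],[0,0,0,0,0,0,0.4],[0,0,-0.5,0,0,0,0.4],[0,0,-0.8,0,0,0,0.5],[0,0,-0.9,0,0,0,0.5],[0,0,-0.9,0,0,0,0.5]]]'; python3 -c "
from h import *
im,d,K,E=wrist('w5')
for c in('blue','red','yellow'):
    for st,ce,m in blobs(im,c,80): print(c,st.tolist(),ray(ce,K,E,83)[:2].round(1),np.median(d[m]).round())"
```

```text
time: 17.05
tool_pos: [439.3, -50.1, 32.6]
tcp_rot: [180.0, -0.0, -0.0]
ft_force: [-0.6, -0.0, -1.5]
finger_gap: 17.8
time: 17.92
tool_pos: [438.7, -50.1, 188.7]
tcp_rot: [180.0, 0.0, -0.0]
ft_force: [0.8, 0.5, 0.2]
finger_gap: 42.7
blue [0, 323, 25, 19, 353] [367.  172.1] 366.0
red [307, 34, 22, 27, 467] [555.6 -51.4] 224.0
red [194, 150, 169, 125, 19166] [458.8 -26.7] 333.0
yellow [597, 56, 43, 136, 3865] [ 507.7 -239.4] 304.0
yellow [476, 150, 17, 16, 217] [ 493.3 -155.6] 304.0
yellow [509, 223, 26, 22, 404] [ 443.3 -187.9] 261.0
```

View pics/w5.png

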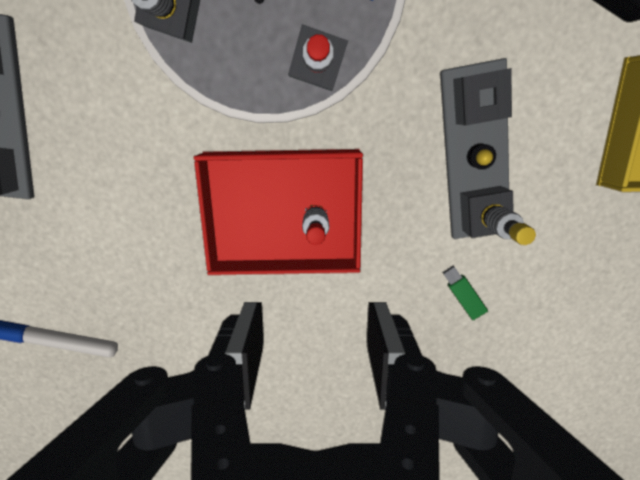

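The red plug stands in the red tray at (315,225). Next is the console's red plug at (318,47).

```bash
python3 -m jog '[[[0.78,0.036,0,0,0,0,0.5],[0.78,0,0,0,0,0,0.5],[0.77,0,0,0,0,0,0.5],[0,0,0.9,0,0,0,0.5],[0,0,0.9,0,0,0,0.5],[0,0,0.8,0,0,0,0.5],[0,0,0.38,0,0,0,0.5],[0,0,0,0,0,0,0.5],[0,0,0,0,0,0,0],[0,0,0,0,0,0,0],[0,0,0,0,0,0,0]]]'; python3 -m jog '[[[0,0,-0.1,0,0,0,0],[0,0,-0.1,0,0,0,0],[0,0,-0.1,0,0,0,0],[0,0,-0.1,0,0,0,0],[0,0,-0.1,0,0,0,0]]]';python3 -m jog '[[[0,0,-0.3,0,0,0,0],[0,0,-0.5,0,0,0,0],[0,0,-0.8,0,0,0,0],[0,0,-0.4,0,0,0,0],[0,0,0,0,0,0,0]]]'
```

```text
time: 19.35
tool_pos: [557.3, -52.4, 40.7]
tcp_rot: [180.0, -0.2, -0.0]
ft_force: [-0.9, 0.3, 7.5]
finger_gap: 17.7
time: 19.98
tool_pos: [555.0, -51.8, 63.6]
tcp_rot: [-180.0, 0.1, -0.0]
ft_force: [0.4, 0.9, -1.2]
finger_gap: 17.8
time: 20.6
tool_pos: [556.8, -52.2, 165.5]
tcp_rot: [180.0, -0.2, -0.0]
ft_force: [-0.0, -0.2, -0.9]
finger_gap: 17.6
```

```bash
python3 -m jog '[[[-0.78,-0.4,0,0,0,0,0],[-0.78,-0.4,0,0,0,0,0],[-0.77,-0.396,0,0,0,0,0],[0,0,0.7,0,0,0,0],[0,0,0.9,0,0,0,0],[0,0,0.7,0,0,0,0],[0,0,0.32,0,0,0,0],[0,0,0,0,0,0,0],[0,0,0,0,0,0,0]]]'; python3 -m jog '[[[0,0,0,0,0,0,0.4],[0,0,0,0,0,0,0.4],[0,0,0,0,0,0,0.4],[0,0,-0.5,0,0,0,0.4],[0,0,-0.8,0,0,0,0.5],[0,0,-0.9,0,0,0,0.5],[0,0,-0.9,0,0,0,0.5]]]'; python3 -c "
from h import *
im,d,K,E=wrist('w6')
for c in('blue','red','yellow'):
    for st,ce,m in blobs(im,c,80): print(c,st.tolist(),ray(ce,K,E,83)[:2].round(1),np.median(d[m]).round())"
```

```text
time: 21.72
tool_pos: [439.1, 7.8, 32.4]
tcp_rot: [-180.0, 0.0, -0.0]
ft_force: [-0.3, 0.5, -0.9]
finger_gap: 18.0
time: 22.6
tool_pos: [438.8, 7.9, 188.8]
tcp_rot: [-180.0, -0.0, -0.0]
ft_force: [-0.7, 0.0, 0.2]
finger_gap: 43.0
blue [40, 320, 46, 22, 619] [367.9 192.5] 365.0
red [270, 150, 168, 125, 18618] [459.1 -16.6] 332.0
yellow [549, 150, 18, 16, 226] [ 493.4 -143.8] 304.0
yellow [592, 224, 30, 21, 457] [ 443.3 -186.8] 262.0
```

View pics/w6.png

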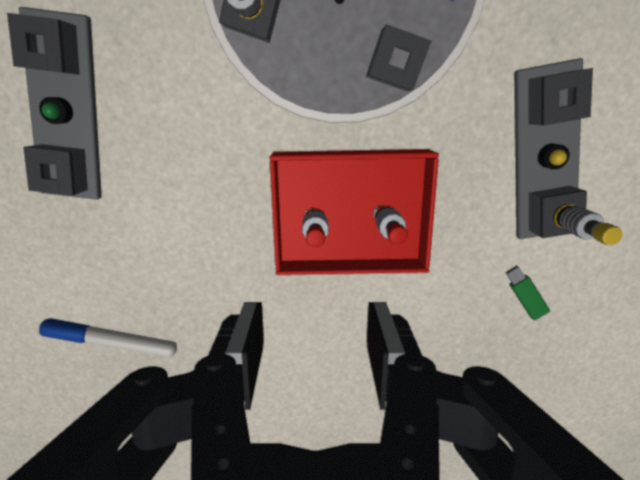

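Both red plugs stand in the red tray. Next is the console's yellow plug.

```bash
python3 -m jog '[[[0.997,-0.3,0,0,0,0,0.5],[0.997,-0.3,0,0,0,0,0.5],[0.997,-0.3,0,0,0,0,0.5],[0,0,0.9,0,0,0,0.5],[0,0,0.9,0,0,0,0.5],[0,0,0.8,0,0,0,0.5],[0,0,0.38,0,0,0,0.5],[0,0,0,0,0,0,0.5],[0,0,0,0,0,0,0],[0,0,0,0,0,0,0],[0,0,0,0,0,0,0]]]'; python3 -m jog '[[[0,0,-0.1,0,0,0,0],[0,0,-0.1,0,0,0,0],[0,0,-0.1,0,0,0,0],[0,0,-0.1,0,0,0,0],[0,0,-0.1,0,0,0,0]]]';python3 -m jog '[[[0,0,-0.3,0,0,0,0],[0,0,-0.5,0,0,0,0],[0,0,-0.8,0,0,0,0],[0,0,-0.4,0,0,0,0],[0,0,0,0,0,0,0]]]'
```

```text
time: 24.02
tool_pos: [590.5, 52.8, 40.8]
tcp_rot: [180.0, -0.2, -0.0]
ft_force: [-0.5, -0.0, 8.3]
finger_gap: 18.0
time: 24.65
tool_pos: [588.0, 52.9, 63.6]
tcp_rot: [-180.0, 0.1, -0.0]
ft_force: [-0.3, 0.6, -1.2]
finger_gap: 17.8
time: 25.28
tool_pos: [589.9, 52.8, 165.6]
tcp_rot: [-180.0, -0.2, -0.0]
ft_force: [0.5, -0.4, -1.3]
finger_gap: 17.6
```

```bash
python3 -m jog '[[[-0.174,0.968,0,0,0,0,0],[-0.174,0.968,0,0,0,0,0],[-0.174,0.968,0,0,0,0,0],[-0.174,0.968,0,0,0,0,0],[-0.174,0.968,0,0,0,0,0],[-0.174,0.968,0,0,0,0,0],[-0.174,0.968,0,0,0,0,0],[-0.174,0.968,0,0,0,0,0],[-0.178,0.972,0,0,0,0,0],[0,0,0,0,0,0,0]]]'; python3 -m jog '[[[0,0,0.7,0,0,0,0],[0,0,0.9,0,0,0,0],[0,0,0.7,0,0,0,0],[0,0,0.32,0,0,0,0],[0,0,0,0,0,0,0],[0,0,0,0,0,0,0]]]'; python3 -m jog '[[[0,0,0,0,0,0,0.4],[0,0,0,0,0,0,0.4],[0,0,0,0,0,0,0.4],[0,0,-0.5,0,0,0,0.4],[0,0,-0.8,0,0,0,0.5],[0,0,-0.9,0,0,0,0.5],[0,0,-0.9,0,0,0,0.5]]]'; python3 -c "
from h import *
im,d,K,E=wrist('w7')
for c in('blue','red','yellow'):
    for st,ce,m in blobs(im,c,80): print(c,st.tolist(),ray(ce,K,E,83)[:2].round(1),np.median(d[m]).round())"
```

```text
time: 26.52
tool_pos: [507.7, -385.5, 160.7]
tcp_rot: [-179.9, 0.2, -0.2]
ft_force: [0.3, 0.5, -0.5]
finger_gap: 17.5
time: 27.28
tool_pos: [510.3, -382.7, 32.7]
tcp_rot: [180.0, -0.0, 0.0]
ft_force: [0.1, -1.6, -0.1]
finger_gap: 17.8
time: 28.15
tool_pos: [509.8, -382.9, 188.7]
tcp_rot: [-180.0, 0.0, -0.0]
ft_force: [0.1, -0.9, -0.2]
finger_gap: 42.8
red [0, 294, 11, 41, 179] [ 452.7 -159.6] 370.0
yellow [194, 150, 168, 124, 19190] [ 529.9 -359.1] 333.0
yellow [72, 236, 16, 14, 176] [ 507.6 -224.1] 327.0
yellow [45, 314, 25, 22, 380] [ 444.6 -195.7] 285.0
```

View pics/w7.png

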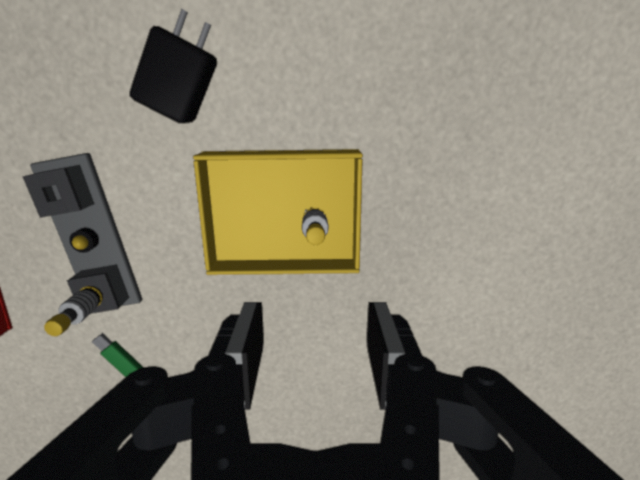

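The yellow plug stands in the yellow tray. The last plug is the yellow one on module B.

```bash
python3 -m jog '[[[-0.343,-0.9625,0,0,0,0,0.5],[-0.343,-0.9625,0,0,0,0,0.5],[-0.343,-0.9625,0,0,0,0,0.5],[-0.343,-0.9625,0,0,0,0,0.5],[0,0,0.9,0,0,0,0.5],[0,0,0.9,0,0,0,0.5],[0,0,0.8,0,0,0,0.5],[0,0,0.38,0,0,0,0.5],[0,0,0,0,0,0,0.5],[0,0,0,0,0,0,0],[0,0,0,0,0,0,0],[0,0,0,0,0,0,0]]]'; python3 -m jog '[[[0,0,-0.1,0,0,0,0],[0,0,-0.1,0,0,0,0],[0,0,-0.1,0,0,0,0],[0,0,-0.1,0,0,0,0],[0,0,-0.1,0,0,0,0]]]';python3 -m jog '[[[0,0,-0.3,0,0,0,0],[0,0,-0.5,0,0,0,0],[0,0,-0.8,0,0,0,0],[0,0,-0.4,0,0,0,0],[0,0,0,0,0,0,0]]]'
```

```text
time: 29.7
tool_pos: [442.5, -191.1, 39.8]
tcp_rot: [179.9, -0.1, -0.0]
ft_force: [-0.0, -0.0, 5.5]
finger_gap: 17.9
time: 30.32
tool_pos: [441.2, -190.0, 63.6]
tcp_rot: [-179.9, 0.0, -0.0]
ft_force: [0.2, 0.3, -0.7]
finger_gap: 18.2
time: 30.95
tool_pos: [442.8, -191.1, 166.1]
tcp_rot: [179.9, -0.2, -0.0]
ft_force: [0.2, 0.1, -0.7]
finger_gap: 17.7
```

```bash
python3 -m jog '[[[0.457,0.89,0,0,0,0,0],[0.457,0.89,0,0,0,0,0],[0.457,0.89,0,0,0,0,0],[0,0,0.7,0,0,0,0],[0,0,0.9,0,0,0,0],[0,0,0.7,0,0,0,0],[0,0,0.32,0,0,0,0],[0,0,0,0,0,0,0],[0,0,0,0,0,0,0]]]'; python3 -m jog '[[[0,0,0,0,0,0,0.4],[0,0,0,0,0,0,0.4],[0,0,0,0,0,0,0.4],[0,0,-0.5,0,0,0,0.4],[0,0,-0.8,0,0,0,0.5],[0,0,-0.9,0,0,0,0.5],[0,0,-0.9,0,0,0,0.5]]]'; python3 - <<'E'
from h import *
from bench import snapshot,camera_params
wrist('w8')
for n in('scene','side'):
    im,d=snapshot(n);p=camera_params(n);K,E=p['K'],p['extrinsics'];cv2.imwrite(f'pics/{n}1.png',im[:,:,::-1])
    yy,xx=np.mgrid[0:480,0:640]; w=(np.linalg.solve(K,np.stack([xx.ravel(),yy.ravel(),np.ones(xx.size)]))*d.ravel()); w=(E[:3,:3]@w).T+E[:3,3]
    for st,ce,m in blobs(im,'orange'):
        if st[4]<300: print(n,st.tolist(),w[m.ravel()].mean(0).round(1))
    s=(np.hypot(w[:,0]-642,w[:,1]-272)<45)&(w[:,2]>25)&(w[:,2]<40); print('tabs',s.sum(),cv2.minAreaRect(w[s,:2].astype(np.float32)) if s.any() else 0)
E
```

```text
time: 32.08
tool_pos: [510.2, -324.1, 32.7]
tcp_rot: [180.0, -0.0, -0.0]
ft_force: [0.6, -0.1, -1.2]
finger_gap: 18.0
time: 32.95
tool_pos: [509.7, -323.8, 188.6]
tcp_rot: [-180.0, 0.0, -0.0]
ft_force: [1.0, -0.3, -0.7]
finger_gap: 43.2
scene [137, 237, 7, 5, 25] [ 783.6 -174.3   56.1]
scene [332, 370, 8, 12, 57] [644.5 258.8  26.6]
scene [344, 380, 9, 10, 41] [637.5 283.1  27. ]
scene [234, 432, 12, 12, 93] [818.1 254.7  24.4]
scene [239, 442, 13, 13, 94] [819.2 271.9  24.4]
scene [245, 453, 12, 13, 97] [819.7 286.5  16.5]
scene [251, 464, 12, 13, 102] [820.9 304.   16.6]
tabs 80 ((642.5881958007812, 271.8374328613281), (16.286657333374023, 32.08992385864258), 11.413633346557617)
side [190, 199, 5, 4, 19] [ 782.5 -172.4   54. ]
side [79, 337, 12, 7, 58] [817.  252.3  17.1]
side [72, 344, 12, 8, 62] [818.6 269.9  17.2]
side [188, 344, 12, 11, 110] [644.1 259.1  23.9]
side [65, 352, 12, 8, 66] [820.  287.3  17.1]
side [185, 356, 13, 12, 97] [636.6 290.7  30.1]
side [58, 360, 12, 8, 68] [821.6 304.4  16.8]
side [189, 373, 7, 5, 25] [637.9 291.5   4.6]
tabs 123 ((642.0723876953125, 272.60595703125), (15.744314193725586, 32.2932014465332), 10.858792304992676)
```

View pics/scene1.png

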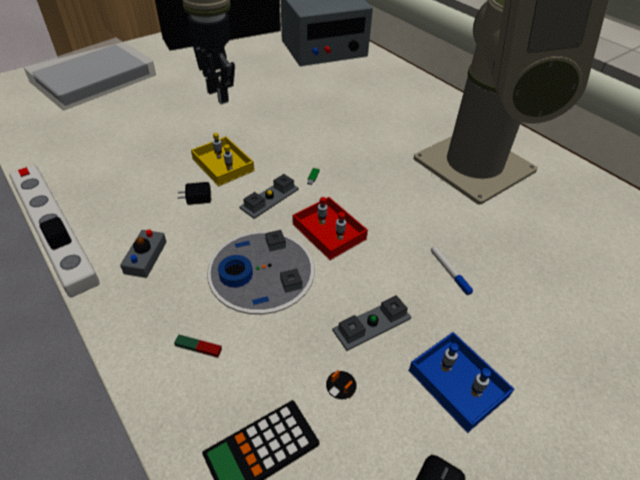

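All six plugs stand in their trays, and the cap still sits at (341,384). Next I'll measure the port and then the cap from close by.

```bash
cat >port.py <<'E'
from h import *
import sys
im,d,K,E=wrist(sys.argv[1])
if sys.argv[2]=='port':
    m=mask(im,'blue',100,25); n,l,st,ce=cv2.connectedComponentsWithStats(m)
    i=1+np.argmax(st[1:,4]); print(st[i].tolist()); m=(l==i).astype(np.uint8)
    cs,_=cv2.findContours(m,cv2.RETR_CCOMP,cv2.CHAIN_APPROX_NONE)
    for c in cs:
        if len(c)>60:
            w=np.array([ray(p[0],K,E,30)[:2] for p in c],np.float32); e=cv2.fitEllipse(w); print(len(c),np.round(e[0],1),np.round(e[1],1),cv2.minEnclosingCircle(w))
    yy,xx=np.where((m>0)&(d>0)); w=(E[:3,:3]@(np.linalg.solve(K,np.stack([xx,yy,np.ones(len(xx))]))*d[yy,xx])).T+E[:3,3]
    t=w[(w[:,2]>27)&(w[:,2]<34)]; print('z',np.median(t[:,2]),cv2.minEnclosingCircle(t[:,:2].astype(np.float32)))
else:
    yy,xx=np.where(d>0); w=(E[:3,:3]@(np.linalg.solve(K,np.stack([xx,yy,np.ones(len(xx))]))*d[yy,xx])).T+E[:3,3]
    c=np.array([float(sys.argv[3]),float(sys.argv[4])]); z0=float(sys.argv[5]); r=np.hypot(*(w[:,:2]-c).T)<45
    o=mask(im,'orange',100,60)[yy,xx]>0
    s=r&(w[:,2]>z0+8)&(w[:,2]<z0+30)&o; print('tabs',s.sum(),w[s,2].max().round(1),cv2.minAreaRect(w[s,:2].astype(np.float32)))
    t=s&(w[:,2]>w[s,2].max()-3)
    for q in(w[t,1]>c[1],w[t,1]<c[1]): print(w[t][q].mean(0).round(1),q.sum())
    s=r&(w[:,2]>z0-2)&(w[:,2]<z0+7)&~o; print('flange',s.sum(),cv2.minEnclosingCircle(w[s,:2].astype(np.float32)))
E
python3 -m jog '[[[0.533,-0.987,0,0,0,0,0.5],[0.533,-0.987,0,0,0,0,0.5],[0.533,-0.987,0,0,0,0,0.5],[0.533,-0.987,0,0,0,0,0.5],[0.533,-0.987,0,0,0,0,0.5],[0.533,-0.987,0,0,0,0,0.5],[0,0,0,0,0,0,0.5],[0,0,0,0,0,0,0.5],[0,0,0,0,0,0,0.5]]]'; python3 port.py w9 port
python3 -m jog '[[[-0.1,-1,0,0,0,-0.017,0.7],[-0.1,-1,0,0,0,-0.017,0.7],[0,-1,0,0,0,0,0.7],[0,-1,0,0,0,0,0.7],[0,-1,0,0,0,0,0.7],[0,-1,0,0,0,0,0.7],[0,0,0,0,0,0,0.7],[0,0,0,0,0,0,0.7],[0,0,0,0,0,0,0.7]]]'; python3 port.py w10 cap 642 272 11
```

```text
time: 34.22
tool_pos: [669.2, -29.1, 186.6]
tcp_rot: [180.0, 0.1, -0.1]
ft_force: [-0.8, 0.1, 0.4]
finger_gap: 42.4
[275, 182, 79, 81, 3295]
226 [665.1 -28.3] [62.5 66.4] ((665.2041625976562, -28.1842098236084), 33.58036804199219)
135 [663.9 -28.2] [38.8 39.6] ((663.904296875, -28.219087600708008), 20.17133140563965)
z 29.038245666243824 ((663.4261474609375, -28.38773536682129), 32.403221130371094)
time: 35.4
tool_pos: [612.8, 265.0, 187.3]
tcp_rot: [180.0, 0.0, 12.1]
ft_force: [-0.3, -0.7, 0.5]
finger_gap: 59.8
tabs 277 32.2 ((642.6582641601562, 271.6136474609375), (16.095226287841797, 32.24556350708008), 10.135923385620117)
[640.4 284.9  30.5] 97
[645.2 258.3  30.4] 96
flange 2559 ((642.581787109375, 271.5391540527344), 24.95650291442871)
```

View pics/w10.png

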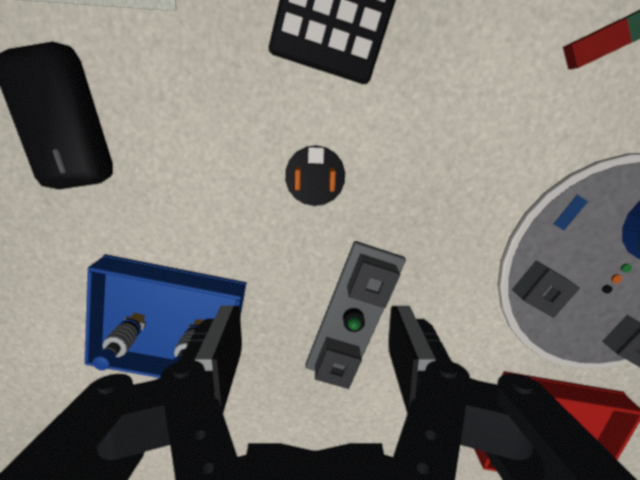

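Wrist view: the cap is at (315,175) with orange tabs at (298,180) and (333,180). It is upright and unmoved, with centre (642.6, 271.6) and yaw 10.2°. The port measured (663.7, −28.2). Aligning and descending.

```bash
python3 -m jog '[[[0,0,0,0,0,0.0053,0.55],[0.609,-0.029,0,0,0,0,0.55],[0,0,0.8,0,0,0,0.55],[0,0,0.8,0,0,0,0.55],[0,0,0.8,0,0,0,0.55],[0,0,0.55,0,0,0,0.55],[0,0,0,0,0,0,0.55],[0,0,0,0,0,0,0.55],[0,0,0,0,0,0,0.55]]]' 40; python3 port.py w11 cap 642 272 11
```

```text
time: 36.58
tool_pos: [643.6, 274.1, 42.4]
tcp_rot: [-180.0, -0.2, 10.3]
ft_force: [0.4, -0.1, 0.8]
finger_gap: 46.8
tabs 851 32.2 ((642.9432373046875, 271.599365234375), (16.774404525756836, 32.23043441772461), 10.042460441589355)
[641.  284.9  30.4] 276
[645.7 258.5  30.4] 276
flange 6293 ((642.9187622070312, 271.8664245605469), 25.213634490966797)
```

View pics/w11.png

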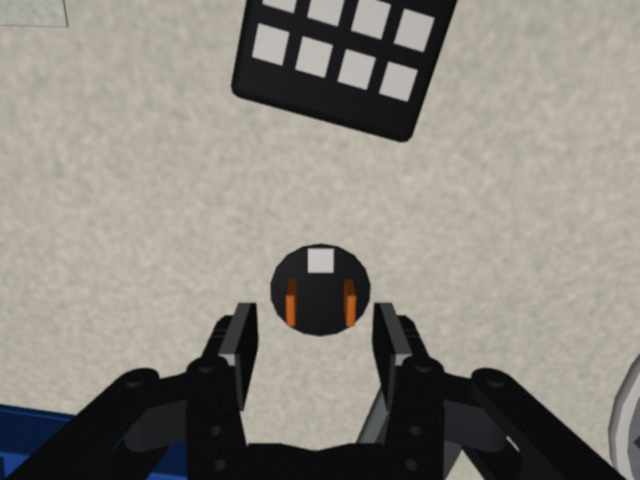

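The cap sits centred ahead between the jaws, at (321,290), about 2 mm to −y of the tool axis. Shifting over, going down, and pinching.

```bash
python3 -m jog '[[[-0.01,0.04,0,0,0,0,0.55],[0,0,0.25,0,0,0,0.55],[0,0,0.27,0,0,0,0.55],[0,0,0,0,0,0,0.55],[0,0,0,0,0,0,0.55]]]' 40;  python3 -m jog '[[[0,0,0,0,0,0,0],[0,0,0,0,0,0,0],[0,0,0,0,0,0,0],[0,0,0,0,0,0,0]]]' 40; python3 -c "
from h import *
wrist('w12')"
```

```text
time: 37.25
tool_pos: [641.4, 271.4, 13.2]
tcp_rot: [180.0, 0.1, 10.3]
ft_force: [-0.4, 1.2, -0.6]
finger_gap: 47.0
time: 37.75
tool_pos: [642.3, 271.8, 14.6]
tcp_rot: [-180.0, -0.1, 10.3]
ft_force: [-1.1, -0.3, 5.5]
finger_gap: 18.8
```

View pics/w12.png

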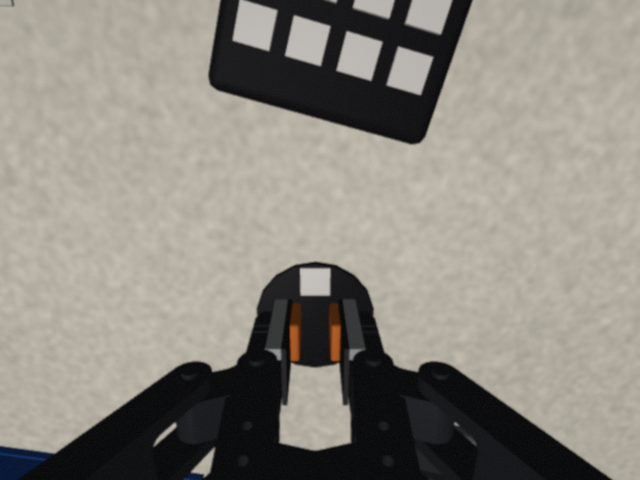

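The tabs are pinched at (295,330) and (335,330) and the gap reads 18.8, which means fully in. Lifting and carrying it to above the port.

```bash
python3 -m jog '[[[0,0,-0.3,0,0,0,0],[0,0,-0.6,0,0,0,0],[0,0,-0.8,0,0,0,0],[0,0,-0.6,0,0,0,0],[0,0,-0.0,0,0,0,0],[-0.109,0.997,0,0,0,0,0],[-0.109,0.997,0,0,0,0,0],[-0.109,0.997,0,0,0,0,0],[-0.109,0.997,0,0,0,0,0],[-0.109,0.997,0,0,0,0,0],[-0.109,0.997,0,0,0,0,0],[0,0,0,0,0,0,0]]]'; python3 -m jog '[[[0,0,0,0,0,0,0],[0,0,0,0,0,0,0],[0,0,0,0,0,0,0]]]'; python3 - <<'E'
from h import *
im,d,K,E=wrist('w13')
yy,xx=np.where((d>0)); w=(E[:3,:3]@(np.linalg.solve(K,np.stack([xx,yy,np.ones(len(xx))]))*d[yy,xx])).T+E[:3,3]
o=mask(im,'orange',100,60)[yy,xx]>0; o&=(w[:,2]>110); print('tabs',o.sum(),w[o].mean(0).round(1),w[o,2].min(),w[o,2].max(),cv2.minAreaRect(w[o,:2].astype(np.float32)))
z=w[:,2]
s=(z>118)&(z<165)&(w[:,0]>640)&~o&(yy<300); print(s.sum()); 
# front (far) edge of flange in image
from collections import Counter
print(Counter((z[s]//3*3).astype(int)))
s2=(np.hypot(w[:,0]-664,w[:,1]+28)<50)&(z>135)&(z<146); print(s2.sum(),w[s2].mean(0),w[s2,0].max(),w[s2,1].min(),w[s2,1].max())
m=mask(im,'blue',100,25); print([ (b[0].tolist()) for b in blobs(im,'blue',300,100,25)])
E
```

```text
time: 39.3
tool_pos: [662.4, -32.6, 127.4]
tcp_rot: [180.0, 0.1, 10.1]
ft_force: [-0.8, -0.1, -0.2]
finger_gap: 18.9
time: 39.67
tool_pos: [663.1, -27.3, 128.6]
tcp_rot: [-180.0, 0.0, 10.4]
ft_force: [-0.6, -0.4, -1.0]
finger_gap: 18.5
tabs 1232 [666.1 -26.5 140.7] 125.0435592897735 150.71831237587637 ((657.483642578125, -27.72429656982422), (31.05052375793457, 20.64068031311035), 11.328452110290527)
3126
Counter({np.int64(126): 1565, np.int64(123): 1528, np.int64(129): 33})
1955 [669.72716276 -25.74436935 141.89850617] 678.8710546402175 -47.89299964094666 -3.055825151745392
[[576, 17, 38, 28, 778], [268, 189, 98, 86, 3921], [187, 200, 31, 42, 664], [372, 293, 29, 35, 499]]
```

View pics/w13.png

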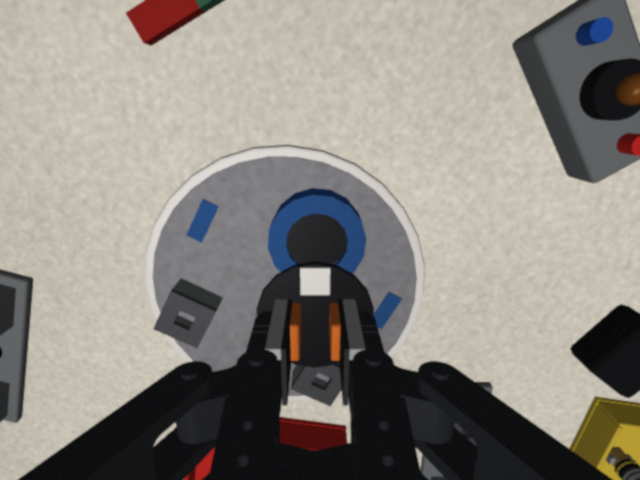

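The port's mouth at (317,240) is ahead of the held cap at (315,300). The wrist numbers put the tool on the port axis within about 1 mm. I'll descend to just above the rim and check the numbers.

```bash
cat >chk.py <<'E'
from h import *
import sys
from scipy.optimize import least_squares
from bench import telemetry
s=telemetry.sense(); T=s['tool_pos']; print(T.round(1),s['ft_force'].round(1))
im,d,K,E=wrist(sys.argv[1])
yy,xx=np.where((d>0)); w=(E[:3,:3]@(np.linalg.solve(K,np.stack([xx,yy,np.ones(len(xx))]))*d[yy,xx])).T+E[:3,3]
f=(abs(w[:,2]-(T[2]-2))<3)&(im[yy,xx].max(1)<60)&(np.hypot(*(w[:,:2]-T[:2]).T)<32)
P=w[f,:2]; a=np.degrees(np.arctan2(P[:,1]-T[1],P[:,0]-T[0])); r=np.hypot(*(P-T[:2]).T)
B=np.array([P[(a>=k)&(a<k+5)][np.argmax(r[(a>=k)&(a<k+5)])] for k in range(-60,80,5) if ((a>=k)&(a<k+5)).any()])
q=least_squares(lambda c:np.hypot(*(B-c[:2]).T)-25,T[:2],loss='soft_l1'); print('flange centre',q.x.round(1),'rms',np.sqrt((q.fun**2).mean()).round(2),'z',np.median(w[f,2]).round(1),len(B))
m=mask(im,'blue',90,20)[yy,xx]>0; m&=(abs(w[:,2]-30)<4)&(np.hypot(w[:,0]-664,w[:,1]+28)<40)
P=w[m,:2]; c0=np.array([664,-28]); a=np.degrees(np.arctan2(*(P-c0).T[::-1])); r=np.hypot(*(P-c0).T)
B=np.array([P[(a>=k)&(a<k+5)][np.argmax(r[(a>=k)&(a<k+5)])] for k in range(-60,60,5) if ((a>=k)&(a<k+5)).any()])
q=least_squares(lambda c:np.hypot(*(B-c[:2]).T)-32,c0,loss='soft_l1'); print('port centre',q.x.round(1),'rms',np.sqrt((q.fun**2).mean()).round(2),len(B))
E
python3 -m jog '[[[0,0,0.5,0,0,0,0],[0,0,0.6,0,0,0,0],[0,0,0.47,0,0,0,0],[0,0,0,0,0,0,0],[0,0,0,0,0,0,0],[0,0,0,0,0,0,0]]]'; python3 chk.py w14
```

```text
time: 40.48
tool_pos: [664.5, -28.5, 52.2]
tcp_rot: [180.0, -0.2, 10.3]
ft_force: [0.8, 0.4, 0.1]
finger_gap: 18.5
[664.5 -28.5  52.2] [0.8 0.4 0.1]
flange centre [665.1 -28.2] rms 0.26 z 49.6 28
port centre [663.6 -28.1] rms 0.19 24
```

```bash
python3 -m jog '[[[-0.022,0,0,0,0,0,0],[0,0,0.06,0,0,0,0],[0,0,0.06,0,0,0,0],[0,0,0.06,0,0,0,0],[0,0,0.06,0,0,0,0],[0,0,0.06,0,0,0,0],[0,0,0,0,0,0,0],[0,0,0,0,0,0,0]]]'; python3 chk.py w15
```

```text
time: 41.52
tool_pos: [662.2, -28.7, 35.3]
tcp_rot: [180.0, 0.0, 10.3]
ft_force: [-0.3, -0.6, -1.0]
finger_gap: 18.5
[662.2 -28.7  35.3] [-0.3 -0.6 -1. ]
flange centre [662.7 -28.4] rms 0.27 z 32.7 28
port centre [663.7 -28. ] rms 0.19 24
```

```bash
python3 -m jog '[[[0.01,0,0.02,0,0,0,0],[0,0,0.02,0,0,0,0],[0,0,0.02,0,0,0,0],[0,0,0,0,0,0,0],[0,0,0,0,0,0,0]]]'; python3 chk.py w16
```

```text
time: 42.2
tool_pos: [662.9, -28.7, 34.5]
tcp_rot: [180.0, -0.0, 10.3]
ft_force: [-8.6, 1.2, 14.6]
finger_gap: 18.5
[662.9 -28.7  34.5] [-8.6  1.2 14.6]
flange centre [663.3 -28.3] rms 0.26 z 32.0 28
port centre [663.7 -28.1] rms 0.17 24
```

The flange is seated: 14.6 N pushes back from the rim and it is centred within 0.5 mm. Letting the tabs go and backing off.

```bash
python3 -m jog '[[[0,0,0,0,0,0,0.55],[0,0,0,0,0,0,0.55],[0,0,0,0,0,0,0.55],[0,0,-0.3,0,0,0,0.55],[0,0,-0.6,0,0,0,0.55],[0,0,-0.9,0,0,0,0.55],[0,0,-0.9,0,0,0,0.55],[-0.6,0,-0.6,0,0,0,0.55],[0,0,0,0,0,0,0.55],[0,0,0,0,0,0,0.55]]]'; python3 port.py w17 cap 664 -28 32; python3 port.py w18 port; python3 - <<'E'
from h import *
from bench import snapshot
a,_=snapshot('scene'); b=cv2.imread('pics/w17.png'); cv2.imwrite('pics/fin.png',np.hstack([cv2.resize(a[120:440,170:530,::-1],(400,356)),cv2.resize(b[:356,120:520],(400,356))]))
E
```

```text
time: 43.5
tool_pos: [633.2, -34.0, 197.3]
tcp_rot: [-180.0, -0.0, 10.3]
ft_force: [-0.5, 0.2, 0.1]
finger_gap: 47.3
tabs 285 52.2 ((664.0792846679688, -28.433155059814453), (15.643562316894531, 31.913209915161133), 10.30152416229248)
[661.7 -15.   50.3] 109
[666.4 -41.6  50.6] 101
flange 2896 ((663.2263793945312, -28.010225296020508), 32.016937255859375)
[275, 135, 81, 82, 2194]
229 [663.8 -28.1] [62.7 63.9] ((663.90966796875, -27.919219970703125), 32.4849853515625)
175 [663.7 -28.4] [49.  49.4] ((663.7662963867188, -28.3920955657959), 25.200668334960938)
z 29.1429326766106 ((663.235595703125, -28.238527297973633), 32.25539779663086)
```

View pics/fin.png

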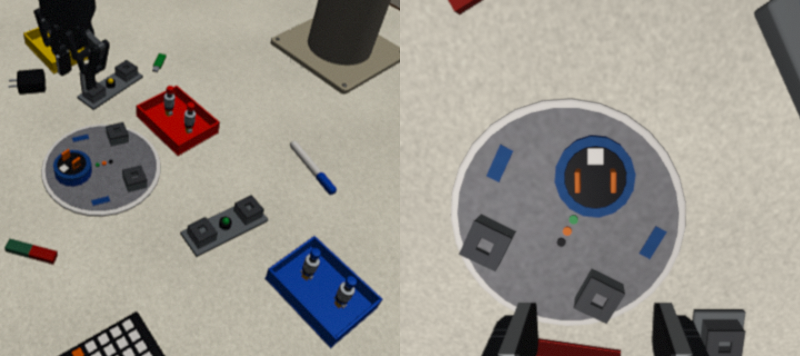

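```bash
python3 -c "
from bench import job; print(job.hand_in())"
```

```text
the job is handed in; nothing more can be done
None
```

The job is handed in after about 44 s of robot time. All six plugs are in the trays matching their heads, and the dust cap is fitted on the blue port.

- **Plugs:** I unlocked each one by pulling up its collar, drew it out and set it upright in its tray. The last overall view showed the two red and two blue plugs standing. The yellow pair was hidden behind the arm by then, but the scene view taken just after they were placed showed both standing.
- **Cap:** It pushed back with 14.6 N when it seated. After release its centre was within about 0.5 mm of the port's. The tab tops were exactly 20 mm higher than on the table, so the flange lies at rim height. The tabs measured about 32 mm apart, so both have sprung out.
- **Other things:** The gripper was clear of everything at the end and ended about 160 mm above the port. The adapter, memory stick and marker looked unmoved; I judged that by eye and did not measure it.

Two readings were off. The finger gap read about 18 mm on the 20 mm collars, and 18.5–19 mm on the pinched tabs, which should be 21 mm apart. I took this as a constant offset. The measured tool position also strayed 1–3 mm from the commanded one. No check failed.

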